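# Load the charger in queue order

### The job

The four drill batteries wait in a row on the plywood rack, with the front of the queue at the steel post; the charger charges one bay after another, starting at the toggle switch. Move all four into the charger in that order: the battery that stood nearest the post into the bay nearest the switch, the next one into the next bay, and so on, one battery to a bay. Keep them upright, set them down without dropping them, centred and square on the bay floors, and let go.

Things in the scene. Friction and masses are not known exactly. Their poses are not given: they have to be found in the camera images.
- pack_stem: Loose black drill battery pack, the smallest on plan: 50 x 46 mm body, 44 mm tall, with a narrow 34 x 26 mm stem standing 22 mm out of its top (66 mm tall in all), 0.25 kg (mass varies a little). Sizes are along its own x, then its own y; grip across the 50 mm, flat sides to 44 mm up. Origin: centre of its underside, z up. Starts on its own pad on the rack.
- pack_short: Loose black drill battery pack, a plain block 50 x 54 mm, 44 mm tall, flat top, 0.30 kg (mass varies a little). Sizes are along its own x, then its own y; grip across the 50 mm, flat sides to 44 mm up. Origin: centre of its underside, z up. Starts on its own pad on the rack.
- pack_big: Loose black drill battery pack, the tallest block, 50 x 62 mm, 62 mm tall, flat top, 0.55 kg (mass varies a little). Sizes are along its own x, then its own y; grip across the 50 mm, flat sides to 44 mm up. Origin: centre of its underside, z up. Starts on its own pad on the rack.
- pack_long: Loose black drill battery pack, the longest, 50 x 70 mm, 44 mm tall, with two 5 mm high grey rails along its top (49 mm in all), 0.42 kg (mass varies a little). Sizes are along its own x, then its own y; grip across the 50 mm, flat sides to 44 mm up. Origin: centre of its underside, z up. Starts on its own pad on the rack.
- pad_stem: Fixed thin grey rubber pad (64 mm along x, 4 mm thick, 14 mm longer in y than its pack) on the return rack, under where pack_stem stands at the start. The four pads are in one straight row along their y axes, 95 mm apart, in an order that changes from start to start. Plinth: plywood, 26 mm high. Origin: centre of the pad's underside.
- pad_short: Fixed thin grey rubber pad (64 mm along x, 4 mm thick, 14 mm longer in y than its pack) on the return rack, under where pack_short stands at the start. The four pads are in one straight row along their y axes, 95 mm apart, in an order that changes from start to start. Plinth: plywood, 26 mm high. Origin: centre of the pad's underside.
- pad_big: Fixed thin grey rubber pad (64 mm along x, 4 mm thick, 14 mm longer in y than its pack) on the return rack, under where pack_big stands at the start. The four pads are in one straight row along their y axes, 95 mm apart, in an order that changes from start to start. Plinth: plywood, 26 mm high. Origin: centre of the pad's underside.
- pad_long: Fixed thin grey rubber pad (64 mm along x, 4 mm thick, 14 mm longer in y than its pack) on the return rack, under where pack_long stands at the start. The four pads are in one straight row along their y axes, 95 mm apart, in an order that changes from start to start. Plinth: plywood, 26 mm high. Origin: centre of the pad's underside.
- post: Fixed round steel post with a mushroom head, 32 mm wide at the head (base 40 mm) and 60 mm tall, on the return rack at one end of the row (either end), in line with the pads and 75 mm from the centre of the nearest one. It marks the front of the queue; the other end has a low dark wooden block. Origin: centre of its underside.
- charger: Fixed yellow charger, 110 (x) x 500 (y) mm. Flat deck 30 mm above bench; four bays with grey floors centred at x = 0, y = +142.5, +47.5, -47.5, -142.5 mm, 89 mm wide in y between 8 mm high ribs, open in x. Toggle switch (38 mm above deck) at the +y end, 80 mm beyond the nearest bay centre. Packs sit on the deck, their x along charger x (either way round). Origin: centre of underside, on bench.
There are look-alikes about, which are no part of the job. Leave any turquoise or yellow look-alike of the pack_big alone.

How it is judged:
At the end, for the whole second after the job is handed in: Each battery is in the bay whose rank from the switch equals its pad's rank from the post: within 13 mm of the bay centre in x and y, underside on the deck (-5 to +6 mm), upright within 0.1 rad, square within 0.26 rad (either way round), released, at rest (x of pack_stem in the frame of charger between -0.013 and 0.013 m and z of pack_stem in the frame of charger between 0.025 and 0.036 m and angle between each of pack_stem, pack_short, pack_big, pack_long's own z axis and vertical below 0.1 rad and angle between the x axis of each of pack_stem, pack_short, pack_big, pack_long and the x axis of charger, either way round below 0.26 rad and linear speed of each of pack_stem, pack_short, pack_big, pack_long below 0.02 m/s and angular speed of each of pack_stem, pack_short, pack_big, pack_long below 0.2 rad/s and ((horizontal distance between pad_stem and post between 0.045 and 0.105 m and y of pack_stem in the frame of charger between 0.1295 and 0.1555 m) or (horizontal distance between pad_stem and post between 0.14 and 0.2 m and y of pack_stem in the frame of charger between 0.0345 and 0.0605 m) or (horizontal distance between pad_stem and post between 0.235 and 0.295 m and y of pack_stem in the frame of charger between -0.0605 and -0.0345 m) or (horizontal distance between pad_stem and post between 0.33 and 0.39 m and y of pack_stem in the frame of charger between -0.1555 and -0.1295 m)) and x of pack_short in the frame of charger between -0.013 and 0.013 m and z of pack_short in the frame of charger between 0.025 and 0.036 m and ((horizontal distance between pad_short and post between 0.045 and 0.105 m and y of pack_short in the frame of charger between 0.1295 and 0.1555 m) or (horizontal distance between pad_short and post between 0.14 and 0.2 m and y of pack_short in the frame of charger between 0.0345 and 0.0605 m) or (horizontal distance between pad_short and post between 0.235 and 0.295 m and y of pack_short in the frame of charger between -0.0605 and -0.0345 m) or (horizontal distance between pad_short and post between 0.33 and 0.39 m and y of pack_short in the frame of charger between -0.1555 and -0.1295 m)) and x of pack_big in the frame of charger between -0.013 and 0.013 m and z of pack_big in the frame of charger between 0.025 and 0.036 m and ((horizontal distance between pad_big and post between 0.045 and 0.105 m and y of pack_big in the frame of charger between 0.1295 and 0.1555 m) or (horizontal distance between pad_big and post between 0.14 and 0.2 m and y of pack_big in the frame of charger between 0.0345 and 0.0605 m) or (horizontal distance between pad_big and post between 0.235 and 0.295 m and y of pack_big in the frame of charger between -0.0605 and -0.0345 m) or (horizontal distance between pad_big and post between 0.33 and 0.39 m and y of pack_big in the frame of charger between -0.1555 and -0.1295 m)) and x of pack_long in the frame of charger between -0.013 and 0.013 m and z of pack_long in the frame of charger between 0.025 and 0.036 m and ((horizontal distance between pad_long and post between 0.045 and 0.105 m and y of pack_long in the frame of charger between 0.1295 and 0.1555 m) or (horizontal distance between pad_long and post between 0.14 and 0.2 m and y of pack_long in the frame of charger between 0.0345 and 0.0605 m) or (horizontal distance between pad_long and post between 0.235 and 0.295 m and y of pack_long in the frame of charger between -0.0605 and -0.0345 m) or (horizontal distance between pad_long and post between 0.33 and 0.39 m and y of pack_long in the frame of charger between -0.1555 and -0.1295 m))); the robot touches nothing.
It fails at once if a battery is tipped over (more than 0.6 rad from upright) (angle between any of pack_stem, pack_short, pack_big, pack_long's own z axis and vertical above 0.6 rad).
It fails at once if a battery is dropped (falls free, out of the fingers, from over about 20 mm above the bay floor) ((height (world z) of pack_stem above 0.045 m and contact force between pack_stem and the fingers below 0.05 N and contact force between pack_stem and anything else below 0.05 N and linear speed of pack_stem above 0.3 m/s) or (height (world z) of pack_short above 0.045 m and contact force between pack_short and the fingers below 0.05 N and contact force between pack_short and anything else below 0.05 N and linear speed of pack_short above 0.3 m/s) or (height (world z) of pack_big above 0.045 m and contact force between pack_big and the fingers below 0.05 N and contact force between pack_big and anything else below 0.05 N and linear speed of pack_big above 0.3 m/s) or (height (world z) of pack_long above 0.045 m and contact force between pack_long and the fingers below 0.05 N and contact force between pack_long and anything else below 0.05 N and linear speed of pack_long above 0.3 m/s)).
It also fails if it takes over 90 s, if anything falls off the work surface, if the arm or the gripper's body presses on something with over 40 N, if the wrist force passes 120 N, or if a joint passes its speed limit or range.

### The arm

A 7-joint arm with a two-finger parallel gripper is mounted at the origin on the work surface. World frame = base frame: x ahead of the robot, y to its left, z up, the work surface at z = 0. Lengths are in m, angles in rad, forces in N, time in s.
With the tool pointing down it reaches from about 0.35 to 0.9 m from the base axis. Payload 8.1 kg.
Tool frame: the origin (TCP) lies at the very end of the fingers, on their centre line; the grasp point (between the pads) lies 19 mm behind it; z points along the fingers, x is the direction in which the jaws open and shut, and the axes are right-handed (so a half turn about z gives the same grasp; the last joint's range is limited). The gripper opens to 85 mm and grips with 20 to 120 N. Pads are 22 mm wide; open, the fingers measure 114 mm over their backs; the gripper's body (76 mm by 85 mm) begins 54 mm behind the grasp point. The pads swing forward as they close: fully open they stand 13 mm farther back than shut.
Start: joints at [-1.346, 0.434, 0.025, 1.573, -0.012, 1.134, -0.075], TCP at [0.201, 0.592, 0.193] pointing down, gripper open.
Joint ranges: [-2.62, 2.62], [-0.44, 2.09], [-1.27, 1.32], [0.08, 2.57], [-1.32, 4.46], [0.12, 2], [-2.74, 2.74]. Speed limits (rad/s): [2.22, 2.22, 3.01, 3.01, 3.14, 3.14, 3.14].

### API

Orientations are given as a unit quaternion [x, y, z, w].
In Python, from rig import robot gives the robot as it stands.
- The arm moves only by the tool step_arm, never from a script. Its arguments are lists of equal length, an entry for each row: "translation": the shift along the world's x, y, z in mm, a list of three; "angular": the turn, a rotation vector about the world's x, y, z in degrees, a list of three. A call has exactly 5 rows; each row shifts and turns the pose as measured when the row begins; what a row does not reach is not made up. A row lasts 1/10 s, in which the tool goes at most 50 mm and 8.59 degrees, less where a joint would pass 70% of its speed; a pose out of reach is approached as far as the arm can. A call is refused whole if a number of a shift passes 50 or a number of a turn 8.59, either way. A call with a gripper value outside its range is refused whole. "hand" is the closure, from -1 (fully open) to 1 (shut), set as the call begins (left out, the last holds). The fingers move at their own pace and stop on an object; "force" is the grip in N (left out, the last holds). Time passes only in rows, so rows that do not move let the fingers close, or fill a call up. It gives the time, the measured TCP pose, the force and the opening at its end, in the units of the state.
- robot.read_state(): the state, without advancing time (a new reading comes with each control period).
- robot.get_image(name): name is "scene" or "top" or "wrist"; returns (picture, depth): 400x640x3 uint8, blue, green, red; 400x640 float32, m along the optical axis (not along the pixel's ray), 0 where there is no reading.
- robot.calibration(name): a dict with "intrinsics" (3x3 intrinsics, pixels), "distortion" ([k1, k2, p1, p2, k3] as OpenCV has them; the pictures are not rectified), "camera_from_world" (4x4, takes a point from world to camera coordinates). Camera axes: x right, y down, z forward; pixel columns grow to the right and rows downward; lengths in m; the calibration is good to about 2 mm. A picture is of the moment at which its call begins: read the wrist's pose just before it. calibration takes no time and is no camera call; for the wrist camera it gives the pose at the moment of the call.
- robot.close_job(): hands the job in, once; it reports no verdict.
The state is a dict: "time_s": time; "qpos": joint angles; "qvel": joint speeds; "joint_efforts": joint torques, N m; "eef_pos": TCP position; "orientation": TCP orientation; "ft_force": force on the tool from outside, world axes, zero at the start; "ft_torque": the same for the moment, N m; "opening": finger opening in m.
Only numpy, scipy, OpenCV 4.12 (cv2) and the standard library are available. Lean on these libraries where they do the work, as an engineer would, in place of code of your own. Each camera call takes 0.05 s, during which the arm holds its last target. There are 200 camera calls.

## Working session

There is one attempt and no reset: what is moved stays moved. The work goes in short steps, Python scripts to look and compute and a tool call to move; the robot and the scene stay as the last step left them, time stands still between calls to the robot, and variables do not carry over. Pictures are saved under pics/ and viewed, about 12 in all and at most 16, crops included, and the job is handed in when it is done.

Besides the shell and the picture viewer there is one more tool, called after "Emit:" as name(argument=value, ...) on one line, values as JSON. step_arm: Moves the arm, as the interface text tells. Its arguments: {"type":"object","properties":{"translation":{"type":"array"},"angular":{"type":"array"},"hand":{"type":"number"},"force":{"type":"number"}},"required":["translation","angular"]}

```bash
mkdir -p pics; cat > h.py <<'E'
import numpy as np, cv2
from rig import robot
def snap(n):
    c=robot.calibration(n); im,d=robot.get_image(n); return im,d,c
def world(c,px,d):
    px=np.array(px,float).reshape(-1,1,2)
    n=cv2.undistortPoints(px,c["intrinsics"],np.array(c["distortion"])).reshape(-1,2)
    T=np.linalg.inv(c["camera_from_world"])
    d=np.array(d).reshape(-1,1)
    return (np.c_[n*d,d]@T[:3,:3].T)+T[:3,3]
def onplane(c,px,z):
    a=world(c,px,np.full(len(px),.5)); o=np.linalg.inv(c["camera_from_world"])[:3,3]
    return o+(a-o)*((z-o[2])/(a[:,2]-o[2]))[:,None]
E
python3 - <<'E'
from h import *
for n in("top","scene"):
    im,d,c=snap(n); cv2.imwrite(f"pics/{n}0.png",im); np.savez(f"{n}0.npz",im=im,d=d,K=c["intrinsics"],D=c["distortion"],T=c["camera_from_world"])
    print(n,np.round(np.linalg.inv(c["camera_from_world"]),3).tolist(),c["intrinsics"])
print(robot.read_state())
E
```

```text
top [[-0.025, -0.989, 0.148, 0.353], [-0.999, 0.02, -0.039, -0.005], [0.036, -0.149, -0.988, 0.971], [0.0, 0.0, 0.0, 1.0]] [[436.18207214   0.         323.26312042]
 [  0.         436.18207214 194.65622363]
 [  0.           0.           1.        ]]
scene [[-0.044, 0.545, -0.837, 1.234], [0.999, 0.018, -0.041, -0.005], [-0.007, -0.838, -0.545, 0.549], [0.0, 0.0, 0.0, 1.0]] [[435.77740813   0.         316.40234032]
 [  0.         435.77740813 200.57675939]
 [  0.           0.           1.        ]]
{'time_s': 0.1, 'qpos': array([-1.3455834 ,  0.43517048,  0.02498013,  1.5739804 , -0.01160397,
        1.13398712, -0.07509544]), 'qvel': array([-0.00082043, -0.00167883, -0.00053795, -0.00457964, -0.00083538,
        0.00029778,  0.00029581]), 'joint_efforts': array([ 3.06749760e-03, -6.71742797e+01,  1.02792431e+00, -3.16893733e+01,
        1.57604890e-02,  7.30464919e-03,  3.12911561e-05]), 'eef_pos': array([0.20113118, 0.59123635, 0.19250382]), 'orientation': array([ 8.13031639e-01,  5.82219086e-01, -5.29810492e-04,  4.57703164e-04]), 'ft_force': array([-0.26141909,  0.87948481, -0.70448269]), 'ft_torque': array([-0.00623004,  0.02307646, -0.01451065]), 'opening': 0.08574785829961831}
```

View pics/top0.png

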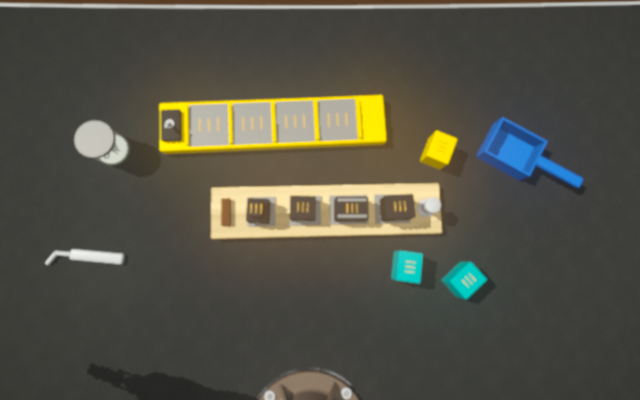

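View pics/scene0.png

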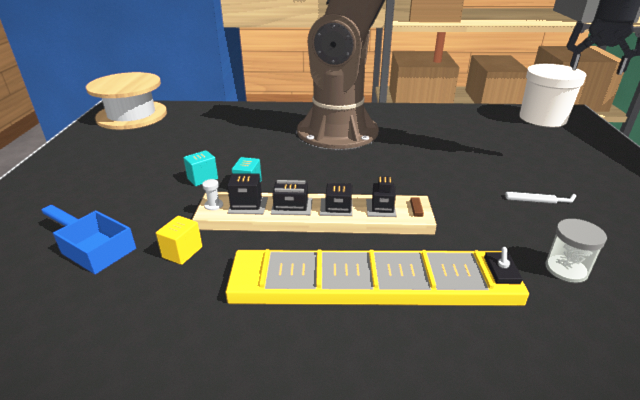

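Top view: steel post at (431,206), so the queue from the post is big (398,207), long (351,208), short (303,208), stem (258,209). The switch is at (171,125), so the bays in order are at columns 209, 252, 295 and 338. The cubes at (407,267), (464,281) and (439,149) are turquoise or yellow look-alikes and I'll leave them alone. Next I'll measure.

```bash
python3 - <<'E'
from h import *
z=np.load("top0.npz"); im,d=z["im"],z["d"]; c=dict(intrinsics=z["K"],distortion=z["D"],camera_from_world=z["T"])
v,u=np.mgrid[0:400,0:640]
P=world(c,np.c_[u.ravel(),v.ravel()],d.ravel()).reshape(400,640,3)
hsv=cv2.cvtColor(im,cv2.COLOR_BGR2HSV)
reg=(u>150)&(u<395)&(v>85)&(v<160)
# charger: yellow hull at deck
m=(reg&(hsv[...,0]>20)&(hsv[...,0]<35)&(hsv[...,1]>150)&(hsv[...,2]>90)&(P[...,2]>.024)).astype(np.uint8)
pts=np.argwhere(m)[:,::-1].astype(np.float32)
Wp=onplane(c,pts,.032); r=cv2.minAreaRect((Wp[:,:2]*1000).astype(np.float32)); print("charger",r, "deckz",np.median(P[m>0][:,2]))
g=(reg&(u>185)&(u<362)&(hsv[...,1]<60)&(hsv[...,2]>90)).astype(np.uint8)
n,l,s,ce=cv2.connectedComponentsWithStats(cv2.morphologyEx(g,cv2.MORPH_CLOSE,np.ones((5,5))))
for i in range(1,n):
    if s[i,4]>300:
        q=np.argwhere(l==i)[:,::-1].astype(np.float32); w=onplane(c,q,.03)
        print("bay",s[i],np.array(cv2.minAreaRect((w[:,:2]*1000).astype(np.float32))[0]).round(1),cv2.minAreaRect((w[:,:2]*1000).astype(np.float32))[1:],np.median(P[l==i][:,2]))
# packs tops
reg=(u>205)&(u<450)&(v>180)&(v<245)
for n_,a,b,zt in(("stembody",243,275,.074),("stemtop",243,275,.096),("short",287,320,.074),("long",331,372,.0765),("big",377,417,.092)):
    k=reg&(u>a)&(u<b)&(abs(P[...,2]-zt)<.008)
    q=np.argwhere(k)[:,::-1].astype(np.float32); w=onplane(c,q,zt)
    print(n_,len(q),cv2.minAreaRect((w[:,:2]*1000).astype(np.float32)),w.mean(0).round(4),np.median(P[k][:,2]))
k=reg&(u>418)&(P[...,2]>.07); q=np.argwhere(k)[:,::-1]; print("post",onplane(c,q,.086).mean(0),np.median(P[k][:,2]))
# plinth
k=reg&(abs(P[...,2]-.026)<.006)&(hsv[...,1]>50)&(hsv[...,2]>120); q=np.argwhere(k)[:,::-1]; print("plinth",cv2.minAreaRect((onplane(c,q,.026)[:,:2]*1000).astype(np.float32)))
cv2.imwrite("pics/crop.png",cv2.resize(im[85:245,150:450],None,fx=2.6,fy=2.6,interpolation=cv2.INTER_CUBIC))
E
```

```text
charger ((654.4285888671875, 63.12310791015625), (117.93072509765625, 497.625732421875), 1.2807106971740723) deckz 0.029644010779174113
bay [ 276  101   38   41 1431] [660.6  18.1] ((91.07103729248047, 81.38610076904297), 1.6832913160324097) 0.02995477762120058
bay [ 319  100   38   40 1404] [663.6 -77.2] ((90.57914733886719, 80.82322692871094), 1.809040904045105) 0.029744121227365805
bay [ 233  103   38   41 1468] [657.9 112.7] ((91.55443572998047, 81.0377197265625), 1.9011112451553345) 0.02994484802730385
bay [ 190  104   38   42 1506] [655.1 207.5] ((92.30108642578125, 80.66017150878906), 1.0013717412948608) 0.029908713313235413
stembody 311 ((457.6778869628906, 95.92489624023438), (46.71162414550781, 49.7016716003418), 88.70340728759766) [0.4564 0.0942 0.074 ] 0.07291944471082534
stemtop 219 ((458.40374755859375, 96.40646362304688), (26.2791690826416, 33.91938781738281), 84.6212158203125) [0.4585 0.0962 0.096 ] 0.09503955357884131
short 626 ((461.9345397949219, 3.4429378509521484), (51.83248519897461, 49.98109817504883), 88.7447738647461) [0.4618 0.0034 0.074 ] 0.07318340954771352
long 797 ((458.4974060058594, -98.07234191894531), (69.03904724121094, 47.9860954284668), 88.76873016357422) [ 0.4581 -0.0981  0.0765] 0.07366195975080381
big 728 ((457.91180419921875, -194.15797424316406), (49.74921417236328, 61.86972427368164), 1.9415321350097656) [ 0.4578 -0.1942  0.092 ] 0.09097051782737275
post [ 0.45920073 -0.26384935  0.086     ] 0.08252409574630082
plinth ((460.4927978515625, -48.61680603027344), (109.8337631225586, 497.96246337890625), 0.03334151953458786)
```

View pics/crop.png

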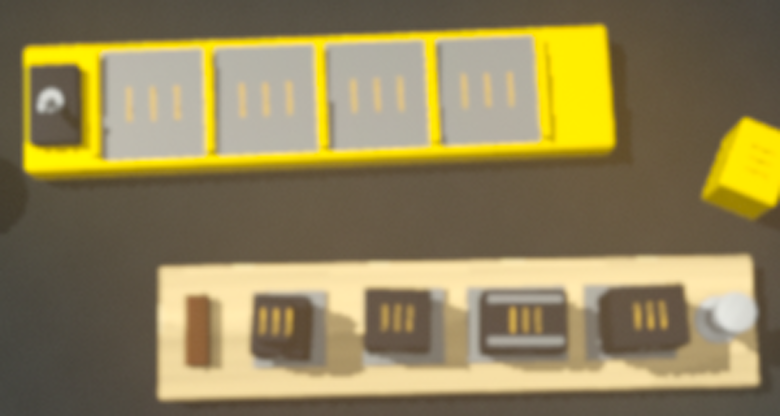

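The crop confirms the order from the post: big, long, short, stem. Bay centres in mm are (655,207), (658,113), (661,18) and (663.5,-77), with a yaw of about 1.7°. The bay spacing comes out at 95 mm as specified. Moving to pack_big at (458,-194).

Emit:
step_arm(translation=[[45,-45,0],[45,-45,0],[45,-45,0],[40,-48,0],[30,-48,0]], angular=[[0,0,-4.7],[0,0,-4.7],[0,0,-4.7],[0,0,-4.7],[0,0,-4.7]], hand=-1)

```text
time_s: 0.6
eef_pos: [0.3655, 0.4013, 0.1903]
orientation: [0.914, 0.405, -0.002, -0.001]
ft_force: [1.9, 1.2, 0.2]
opening: 0.0856
```

Emit:
step_arm(translation=[[20,-48,0],[20,-48,0],[10,-48,0],[0,-48,0],[0,-48,0]], angular=[[0,0,-4.7],[0,0,-4.7],[0,0,-4.7],[0,0,-4.7],[0,0,-4.7]])

```text
time_s: 1.1
eef_pos: [0.4157, 0.1601, 0.1892]
orientation: [0.98, 0.2, -0.002, -0.001]
ft_force: [1.3, -0.1, 0.6]
opening: 0.0857
```

Emit:
step_arm(translation=[[10,-48,0],[10,-48,0],[10,-48,0],[6,-48,0],[5,-48,0]], angular=[[0,0,-4.7],[0,0,-4.7],[0,0,-4.7],[0,0,-4.7],[0,0,-4]])

```text
time_s: 1.6
eef_pos: [0.4541, -0.0864, 0.1893]
orientation: [1.0, -0.006, -0.001, -0.002]
ft_force: [1.5, 0.4, 0.5]
opening: 0.0851
```

Emit:
step_arm(translation=[[2,-48,0],[0,-35,0],[0,-15,0],[0,0,0],[0,0,0]], angular=[[0,0,-2],[0,0,0],[0,0,0],[0,0,0],[0,0,0]])

```text
time_s: 2.1
eef_pos: [0.4536, -0.1961, 0.1891]
orientation: [1.0, -0.031, -0.001, -0.001]
ft_force: [0.9, 0.1, 0.7]
opening: 0.0854
```

```bash
python3 - <<'E'
from h import *
im,d,c=snap("wrist"); cv2.imwrite("pics/w1.png",im)
s=robot.read_state(); print(s["eef_pos"],s["orientation"])
v,u=np.mgrid[0:400,0:640]
P=world(c,np.c_[u.ravel(),v.ravel()],d.ravel()).reshape(400,640,3)
for name,y0,zt in(("big",-.194,.092),("long",-.098,.074)):
    k=(abs(P[...,2]-zt)<.007)&(abs(P[...,0]-.458)<.05)&(abs(P[...,1]-y0)<.05)&(d>.05)
    if k.sum()>50: print(name,k.sum(),cv2.minAreaRect((P[k][:,:2]*1000).astype(np.float32)),np.median(P[k],0))
E
```

```text
[ 0.45368788 -0.19580344  0.18915613] [ 9.99532854e-01 -3.05191732e-02 -1.44300775e-03 -7.55531678e-04]
big 2753 ((457.72430419921875, -194.69021606445312), (50.01763153076172, 62.17885208129883), 1.9624441862106323) [ 0.45782042 -0.19247024  0.09121681]
long 3699 ((457.9134216308594, -98.18169403076172), (69.95734405517578, 50.2303466796875), 89.04117584228516) [ 0.45798645 -0.09649648  0.07343678]
```

View pics/w1.png

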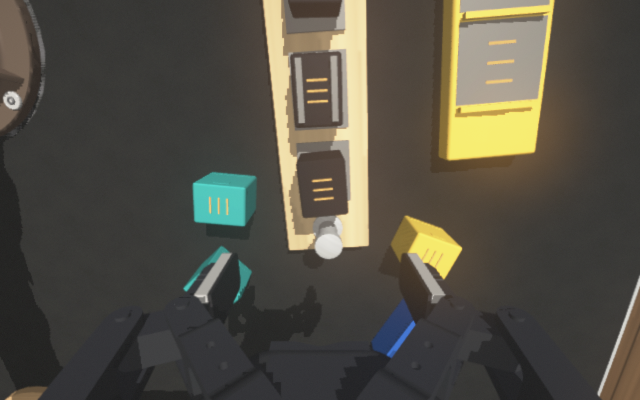

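The wrist view shows pack_big at (323,183) beside the post at (328,238), and its measured position agrees with the top view (457.7,-194.7). Descending.

Emit:
step_arm(translation=[[4,1,0],[0,0,-40],[0,0,-40],[0,0,-20],[0,0,0]], angular=[[0,0,5],[0,0,0],[0,0,0],[0,0,0],[0,0,0]])

```text
time_s: 2.65
eef_pos: [0.4604, -0.1863, 0.0869]
orientation: [1.0, 0.021, 0.0, -0.002]
ft_force: [0.0, -0.2, -0.3]
opening: 0.0852
```

Emit:
step_arm(translation=[[-2,-8,0],[0,0,0],[0,0,-20],[0,0,-15],[0,0,0]], angular=[[0,0,0],[0,0,0],[0,0,0],[0,0,0],[0,0,0]])

```text
time_s: 3.15
eef_pos: [0.4628, -0.1938, 0.0564]
orientation: [1.0, 0.023, 0.004, -0.002]
ft_force: [0.2, 0.1, -0.2]
opening: 0.0855
```

Emit:
step_arm(translation=[[-5,-1,-8],[0,0,-7],[0,0,0],[0,0,0],[0,0,0]], angular=[[0,0,0],[0,0,0],[0,0,0],[0,0,0],[0,0,0]])

```text
time_s: 3.65
eef_pos: [0.4595, -0.1957, 0.0438]
orientation: [1.0, 0.023, 0.007, -0.002]
ft_force: [0.1, 0.5, -0.5]
opening: 0.0853
```

Emit:
step_arm(translation=[[0,0,0],[0,0,0],[0,0,0],[0,0,0],[0,0,0]], angular=[[0,0,0],[0,0,0],[0,0,0],[0,0,0],[0,0,0]], hand=1, force=50)

```text
time_s: 4.15
eef_pos: [0.4594, -0.1957, 0.0446]
orientation: [1.0, 0.023, 0.007, -0.002]
ft_force: [-0.6, -0.1, -1.8]
opening: 0.0485
```

Emit:
step_arm(translation=[[0,0,25],[0,0,40],[0,0,30],[20,20,5],[30,40,0]], angular=[[0,0,0],[0,0,0],[0,0,0],[0,0,0],[0,0,0]])

```text
time_s: 4.65
eef_pos: [0.5018, -0.1398, 0.1456]
orientation: [1.0, 0.017, 0.002, -0.001]
ft_force: [1.0, -0.8, -7.1]
opening: 0.0477
```

Emit:
step_arm(translation=[[35,45,0],[35,45,0],[30,45,0],[20,45,0],[10,45,0]], angular=[[0,0,0],[0,0,0],[0,0,0],[0,0,0],[0,0,0]])

```text
time_s: 5.15
eef_pos: [0.6233, 0.0771, 0.1426]
orientation: [1.0, 0.014, 0.0, -0.0]
ft_force: [0.1, -0.6, -6.2]
opening: 0.048
```

Emit:
step_arm(translation=[[12,45,0],[10,40,0],[5,25,0],[0,0,0],[0,0,0]], angular=[[0,0,0],[0,0,0],[0,0,0],[0,0,0],[0,0,0]])

```text
time_s: 5.65
eef_pos: [0.6457, 0.2039, 0.1341]
orientation: [1.0, 0.022, -0.006, -0.001]
ft_force: [-0.0, -1.3, -5.7]
opening: 0.048
```

```bash
python3 - <<'E'
from h import *
im,d,c=snap("wrist"); cv2.imwrite("pics/w2.png",im)
s=robot.read_state(); print(s["eef_pos"],s["orientation"])
E
```

```text
[0.64536042 0.20435491 0.13397232] [ 0.99974661  0.02158353 -0.00631256 -0.00100802]
```

View pics/w2.png

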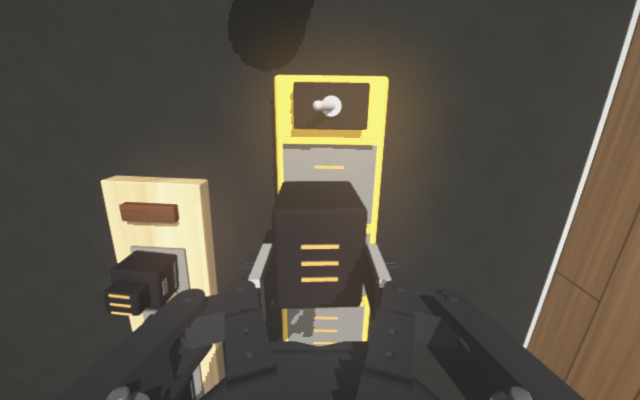

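The wrist view shows pack_big held upright between the fingers (321,245) above the first bay, with the switch at (330,105). Lowering.

Emit:
step_arm(translation=[[8,2,0],[0,0,-30],[0,0,-30],[0,0,0],[0,0,0]], angular=[[0,-0.7,0],[0,0,0],[0,0,0],[0,0,0],[0,0,0]])

```text
time_s: 6.2
eef_pos: [0.6564, 0.1995, 0.0742]
orientation: [1.0, 0.017, 0.002, 0.0]
ft_force: [0.5, 0.1, -5.8]
opening: 0.0483
```

Emit:
step_arm(translation=[[-1,7,0],[0,0,-12],[0,0,-8],[0,0,0],[0,0,0]], angular=[[0,0,0],[0,0,0],[0,0,0],[0,0,0],[0,0,0]])

```text
time_s: 6.7
eef_pos: [0.658, 0.2067, 0.0571]
orientation: [1.0, 0.017, 0.005, -0.001]
ft_force: [-0.1, -0.3, -6.3]
opening: 0.0487
```

Emit:
step_arm(translation=[[-4,0,-6],[0,0,-5],[0,0,-2],[0,0,0],[0,0,0]], angular=[[0,0.6,0],[0,0,0],[0,0,0],[0,0,0],[0,0,0]])

```text
time_s: 7.2
eef_pos: [0.6545, 0.2068, 0.0452]
orientation: [1.0, 0.017, 0.0, -0.001]
ft_force: [-0.8, 0.4, -5.8]
opening: 0.0482
```

Emit:
step_arm(translation=[[0,0,-1.5],[0,0,-1],[0,0,0],[0,0,0],[0,0,0]], angular=[[0,0,0],[0,0,0],[0,0,0],[0,0,0],[0,0,0]])

```text
time_s: 7.7
eef_pos: [0.6548, 0.2069, 0.0451]
orientation: [1.0, 0.017, 0.001, -0.002]
ft_force: [-1.4, 1.0, -1.1]
opening: 0.0483
```

Touching down (the load has dropped from 5.8 N to 1.1 N). Releasing.

Emit:
step_arm(translation=[[0,0,-1],[0,0,0],[0,0,0],[0,0,0],[0,0,0]], angular=[[0,0,0],[0,0,0],[0,0,0],[0,0,0],[0,0,0]], hand=-1)

```text
time_s: 8.2
eef_pos: [0.6572, 0.2073, 0.0455]
orientation: [1.0, 0.017, 0.003, -0.003]
ft_force: [-0.5, -0.2, 0.6]
opening: 0.0855
```

Emit:
step_arm(translation=[[0,0,20],[0,0,35],[0,0,40],[-10,-10,30],[-25,-30,0]], angular=[[0,0,0],[0,0,0],[0,0,0],[0,0,0],[0,0,0]])

```text
time_s: 8.7
eef_pos: [0.6222, 0.1706, 0.1729]
orientation: [1.0, 0.019, 0.003, -0.002]
ft_force: [1.4, -1.0, -0.1]
opening: 0.0851
```

```bash
cat > meas.py <<'E'
from h import *
import sys
T={"big":(.062),"long":(.044),"short":(.044),"stem":(.044)}
def meas(name,xy,cam="wrist"):
    im,d,c=snap(cam); v,u=np.mgrid[0:400,0:640]
    P=world(c,np.c_[u.ravel(),v.ravel()],d.ravel()).reshape(400,640,3)
    k=(abs(P[...,2]-T[name]-.03)<.006)&(abs(P[...,0]-xy[0])<.05)&(abs(P[...,1]-xy[1])<.05)&(d>.05)&(im.max(2)<230)
    if k.sum()>50: print(name,cam,k.sum(),cv2.minAreaRect((P[k][:,:2]*1000).astype(np.float32)),np.median(P[k],0).round(4))
    else: print(name,cam,"few",k.sum())
    return im
E
python3 - <<'E'
from meas import *
meas("big",(.655,.207)); meas("big",(.655,.207),"top"); meas("long",(.458,-.098),"top")
E
```

```text
big wrist 3395 ((653.3121337890625, 207.99949645996094), (50.33430480957031, 61.025333404541016), 1.991841197013855) [0.6526 0.2097 0.0912]
big top 170 ((653.091064453125, 206.43695068359375), (49.594940185546875, 59.322147369384766), 0.48436495661735535) [0.6516 0.1838 0.0908]
long top 780 ((459.1189270019531, -98.50289916992188), (69.46492767333984, 49.06025695800781), 88.86589813232422) [ 0.4584 -0.0985  0.0735]
```

Emit:
step_arm(translation=[[-30,-48,0],[-35,-48,0],[-35,-48,0],[-25,-48,0],[-15,-40,0]], angular=[[0,0,0],[0,0,-1],[0,0,-1],[0,0,-1],[0,0,0]])

```text
time_s: 9.35
eef_pos: [0.491, -0.04, 0.1679]
orientation: [1.0, -0.004, 0.0, -0.002]
ft_force: [0.2, -1.0, 0.3]
opening: 0.0857
```

Emit:
step_arm(translation=[[-5,-20,0],[0,0,0],[0,0,-20],[0,0,0],[0,0,0]], angular=[[0,0,0],[0,0,0],[0,0,0],[0,0,0],[0,0,0]])

```text
time_s: 9.85
eef_pos: [0.4861, -0.0642, 0.1486]
orientation: [1.0, -0.008, 0.001, -0.002]
ft_force: [1.1, 0.5, 0.0]
opening: 0.0853
```

pack_big sits within about 2 mm of its bay centre. On to pack_long.

Emit:
step_arm(translation=[[-28,-34,0],[0,0,0],[0,0,-30],[0,0,-30],[0,0,0]], angular=[[0,0,0],[0,0,0],[0,0,0],[0,0,0],[0,0,0]])

```text
time_s: 10.35
eef_pos: [0.4629, -0.0956, 0.0908]
orientation: [1.0, -0.004, 0.004, -0.002]
ft_force: [0.2, 0.1, 0.2]
opening: 0.0859
```

Emit:
step_arm(translation=[[-5,-2,-10],[0,0,-18],[0,0,-14],[-1,0,-3],[0,0,0]], angular=[[0,0.4,0],[0,0,0],[0,0,0],[0,0,0],[0,0,0]])

```text
time_s: 10.85
eef_pos: [0.4602, -0.0967, 0.0483]
orientation: [1.0, -0.003, 0.003, -0.003]
ft_force: [0.5, -0.9, -0.3]
opening: 0.0851
```

Emit:
step_arm(translation=[[-2,-2,-4],[0,0,0],[0,0,0],[0,0,0],[0,0,0]], angular=[[0,0,0],[0,0,0],[0,0,0],[0,0,0],[0,0,0]])

```text
time_s: 11.35
eef_pos: [0.4599, -0.099, 0.0466]
orientation: [1.0, -0.003, 0.005, -0.003]
ft_force: [-0.1, -0.7, 1.0]
opening: 0.0856
```

Emit:
step_arm(translation=[[0,0,0],[0,0,0],[0,0,0],[0,0,0],[0,0,0]], angular=[[0,0,0],[0,0,0],[0,0,0],[0,0,0],[0,0,0]], hand=1)

```text
time_s: 11.85
eef_pos: [0.46, -0.0989, 0.0468]
orientation: [1.0, -0.003, 0.005, -0.003]
ft_force: [0.5, 0.7, -0.2]
opening: 0.0121
```

Emit:
step_arm(translation=[[0,0,25],[0,0,40],[0,0,30],[20,20,5],[30,30,0]], angular=[[0,0,0],[0,0,0],[0,0,0],[0,0,0],[0,0,0]])

```text
time_s: 12.35
eef_pos: [0.5064, -0.0525, 0.1508]
orientation: [1.0, -0.007, 0.003, -0.003]
ft_force: [0.7, -0.4, -0.0]
opening: -0.0
```

The jaws shut to 0 mm, so the grasp of pack_long failed. Looking before anything else.

```bash
python3 - <<'E'
from h import *
im,d,c=snap("wrist"); s,_,_=snap("scene"); t,_,_=snap("top")
cv2.imwrite("pics/m1.png",np.vstack([np.hstack([cv2.resize(im,(400,250)),cv2.resize(s,(400,250))]),cv2.resize(t[80:290,140:480],(800,350),interpolation=cv2.INTER_CUBIC)[:, :]]))
E
```

```text
(no output)
```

View pics/m1.png

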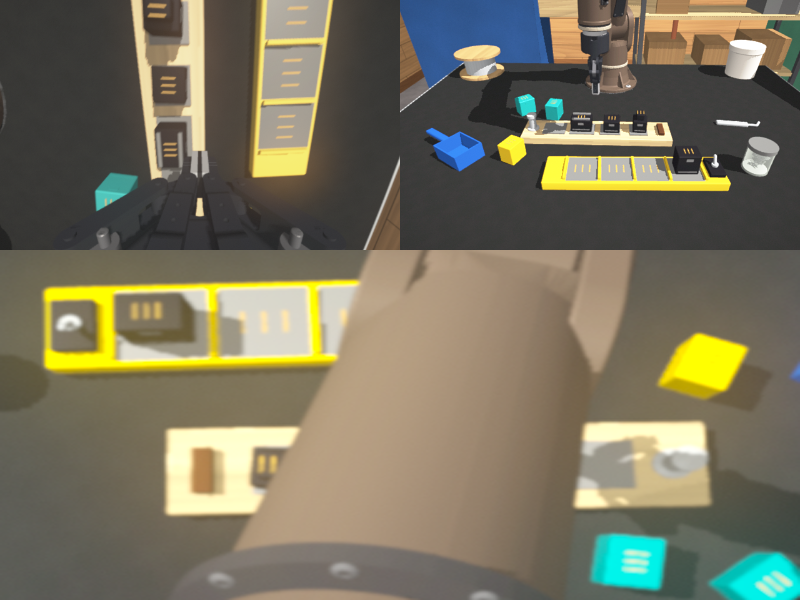

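Emit:
step_arm(translation=[[0,20,20],[0,30,0],[0,30,0],[0,0,0],[0,0,0]], angular=[[0,0,0],[0,0,0],[0,0,0],[0,0,0],[0,0,0]], hand=-1)

```text
time_s: 13.0
eef_pos: [0.5041, 0.0285, 0.1684]
orientation: [1.0, -0.006, 0.0, -0.001]
ft_force: [0.4, -0.3, -1.0]
opening: 0.0724
```

Emit:
step_arm(translation=[[-30,-40,0],[-10,-40,0],[0,-45,0],[0,-40,0],[0,0,0]], angular=[[0,0,0],[0,0,0],[0,0,0],[0,0,0],[0,0,0]])

```text
time_s: 13.5
eef_pos: [0.4591, -0.1456, 0.1679]
orientation: [1.0, -0.007, -0.0, -0.0]
ft_force: [0.5, 0.2, -0.4]
opening: 0.0854
```

```bash
python3 - <<'E'
from h import *
im,d,c=snap("wrist"); np.savez("w.npz",im=im,d=d,T=c["camera_from_world"]);s=robot.read_state(); print(s["eef_pos"],s["orientation"])
v,u=np.mgrid[0:400,0:640]
P=world(c,np.c_[u.ravel(),v.ravel()],d.ravel()).reshape(400,640,3)
k=(P[...,2]>.055)&(P[...,2]<.085)&(abs(P[...,0]-.458)<.07)&(P[...,1]<.05)&(P[...,1]>-.22)&(d>.2)
n,l,st,ce=cv2.connectedComponentsWithStats(k.astype(np.uint8))
for i in range(1,n):
    if st[i,4]>150: q=P[l==i]; print(st[i],cv2.minAreaRect((q[q[:,2]>.068][:,:2]*1000).astype(np.float32)),np.percentile(q[:,2],[10,50,90]).round(4))
cv2.imwrite("pics/m2.png",im)
E
```

```text
[ 0.45913464 -0.1431516   0.16757171] [ 9.99977346e-01 -6.64734522e-03 -6.60174172e-04 -8.27370141e-04]
[ 291    0   58   64 3549] ((461.5628662109375, 0.2615623474121094), (47.7542610168457, 49.16972732543945), 87.54747009277344) [0.0718 0.0732 0.0743]
[ 291  107   53   72 3651] ((457.8701477050781, -97.89299011230469), (68.7807846069336, 50.07010269165039), 88.9642333984375) [0.0722 0.0735 0.0783]
```

View pics/m2.png

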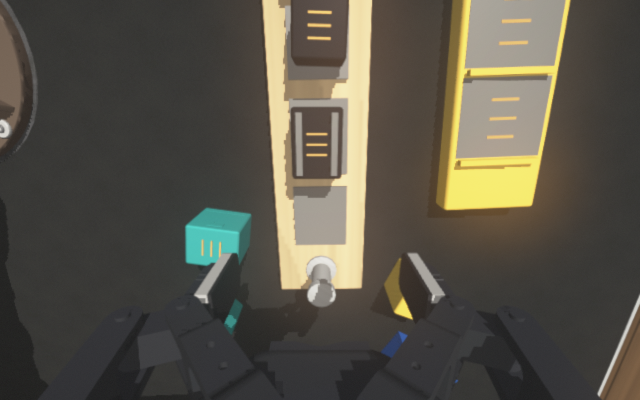

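pack_long at (317,143) hasn't moved and is still upright, so the jaws closed above it. I'll check the real fingertip height in the wrist depth image against the reported TCP.

```bash
python3 - <<'E'
from h import *
z=np.load("w.npz"); d=z["d"]; c=robot.calibration("wrist"); c["camera_from_world"]=z["T"]
print(np.linalg.inv(z["T"]).round(3).tolist())
for p in [(220,275),(232,258),(205,292),(420,275),(412,258),(436,292),(200,315),(300,380),(160,350)]:
    print(p,d[p[1],p[0]].round(3),world(c,[p],[d[p[1],p[0]]]).round(4)[0])
v,u=np.mgrid[0:400,0:640]
P=world(c,np.c_[u.ravel(),v.ravel()],d.ravel()).reshape(400,640,3)
k=(P[...,2]>.12)&(d>.03); print(k.sum(),"finger lowest",np.percentile(P[k][:,2],[0.1,1,5,50]), "depth hist",np.percentile(d[k],[0,50,100]))
k=(P[...,2]>.12)&(d>.03)&(v<330); print(np.percentile(P[k],[1,50,99],axis=0).round(3))
E
```

```text
[[1.0, -0.015, -0.004, 0.461], [-0.015, -0.95, -0.311, -0.066], [0.001, 0.311, -0.95, 0.348], [0.0, 0.0, 0.0, 1.0]]
(220, 275) 0.122 [ 0.4159 -0.1342  0.2419]
(232, 258) 0.137 [ 0.4166 -0.1347  0.2262]
(205, 292) 0.11 [ 0.4144 -0.1336  0.2548]
(420, 275) 0.122 [ 0.504  -0.1356  0.2418]
(412, 258) 0.136 [ 0.5048 -0.1352  0.2278]
(436, 292) 0.109 [ 0.5057 -0.1348  0.2551]
(200, 315) 0.097 [ 0.4177 -0.1335  0.268 ]
(300, 380) 0.073 [ 0.4545 -0.1334  0.2932]
(160, 350) 0.098 [ 0.4029 -0.1456  0.2716]
39900 finger lowest [0.21952306 0.225369   0.24000994 0.28382401] depth hist [0.05897702 0.08231892 0.15015793]
[[ 0.387 -0.155  0.221]
 [ 0.489 -0.135  0.263]
 [ 0.532 -0.128  0.28 ]]
```

The open fingertips measure z≈0.219 while the reported TCP is 0.168. The real tips are therefore about 52 mm above it open (about 39 mm shut), not the 13 mm stated. That fits the miss, and it means pack_big was held only by its top edge. I'll go about 40 mm lower and check the force on the way.

Emit:
step_arm(translation=[[0,45,0],[0,0,0],[0,0,-35],[0,0,-35],[0,0,0]], angular=[[0,0,0],[0,0,0],[0,0,0],[0,0,0],[0,0,0]])

```text
time_s: 14.05
eef_pos: [0.4584, -0.0958, 0.096]
orientation: [1.0, -0.007, -0.0, -0.002]
ft_force: [-0.4, 0.5, 0.7]
opening: 0.0853
```

Emit:
step_arm(translation=[[0,0,-25],[0,0,-20],[0,0,-15],[0,0,0],[0,0,0]], angular=[[0,0,0],[0,0,0],[0,0,0],[0,0,0],[0,0,0]])

```text
time_s: 14.55
eef_pos: [0.4602, -0.0948, 0.039]
orientation: [1.0, -0.006, 0.001, -0.002]
ft_force: [0.2, 0.6, 0.2]
opening: 0.0853
```

Emit:
step_arm(translation=[[-2,-3,-10],[0,0,-10],[0,0,-6],[0,0,0],[0,0,0]], angular=[[0,0,0],[0,0,0],[0,0,0],[0,0,0],[0,0,0]])

```text
time_s: 15.05
eef_pos: [0.46, -0.098, 0.0137]
orientation: [1.0, -0.006, 0.003, -0.003]
ft_force: [-0.1, -0.1, -0.1]
opening: 0.0856
```

```bash
cat > tip.py <<'E'
from h import *
s=robot.read_state(); im,d,c=snap("wrist"); v,u=np.mgrid[0:400,0:640]
P=world(c,np.c_[u.ravel(),v.ravel()],d.ravel()).reshape(400,640,3)
for a,b in((190,245),(400,450)):
    k=(d>.03)&(d<.16)&(u>a)&(u<b)&(v<330)&(v>240)
    print("tip z",np.percentile(P[k][:,2],[1,5]).round(4),"x",np.median(P[k][:,0]).round(4))
print(s["eef_pos"].round(4),s["ft_force"].round(1)); cv2.imwrite("pics/tip.png",im)
E
python3 tip.py
```

```text
tip z [0.0655 0.0696] x 0.4169
tip z [0.0678 0.0715] x 0.5027
[ 0.46   -0.098   0.0137] [-0.1 -0.1 -0.1]
```

View pics/tip.png

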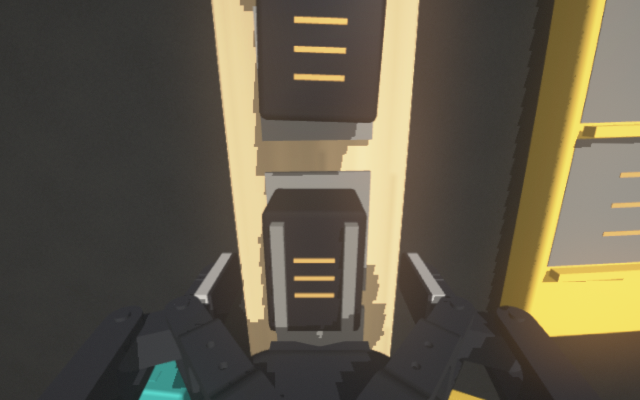

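The wrist view shows the tips at (215,278) and (425,278) straddling pack_long, still only about 8 mm below its top. I'll lower 11 mm more and grip.

Emit:
step_arm(translation=[[-2,0,-6],[0,0,-5],[0,0,-3],[0,0,0],[0,0,0]], angular=[[0,0.3,0],[0,0,0],[0,0,0],[0,0,0],[0,0,0]])

```text
time_s: 15.6
eef_pos: [0.4579, -0.0979, -0.0014]
orientation: [1.0, -0.006, -0.0, -0.003]
ft_force: [0.1, -0.4, -0.9]
opening: 0.0854
```

Emit:
step_arm(translation=[[0,0,0],[0,0,0],[0,0,0],[0,0,0],[0,0,0]], angular=[[0,0,0],[0,0,0],[0,0,0],[0,0,0],[0,0,0]], hand=1, force=50)

```text
time_s: 16.1
eef_pos: [0.458, -0.0979, -0.001]
orientation: [1.0, -0.006, 0.0, -0.003]
ft_force: [1.4, -0.3, -1.5]
opening: 0.0495
```

Emit:
step_arm(translation=[[0,0,25],[0,0,40],[0,0,25],[30,20,0],[40,35,0]], angular=[[0,0,0],[0,0,0],[0,0,0],[0,0,0],[0,0,0]])

```text
time_s: 16.6
eef_pos: [0.5217, -0.0469, 0.0918]
orientation: [1.0, -0.012, -0.004, -0.003]
ft_force: [1.0, -0.2, -4.0]
opening: 0.0491
```

Emit:
step_arm(translation=[[45,45,0],[40,45,0],[25,35,0],[10,15,0],[0,0,0]], angular=[[0,0,1],[0,0,1],[0,0,0.5],[0,0,0],[0,0,0]])

```text
time_s: 17.1
eef_pos: [0.6311, 0.0889, 0.0895]
orientation: [1.0, 0.015, -0.003, -0.004]
ft_force: [-0.1, 0.8, -3.8]
opening: 0.0494
```

Emit:
step_arm(translation=[[27,23,0],[0,0,0],[0,0,-30],[0,0,-30],[0,0,0]], angular=[[0,0,0],[0,0,0],[0,0,0],[0,0,0],[0,0,0]])

```text
time_s: 17.6
eef_pos: [0.6555, 0.11, 0.026]
orientation: [1.0, 0.014, -0.006, -0.003]
ft_force: [-1.7, -0.2, -3.6]
opening: 0.0491
```

Emit:
step_arm(translation=[[3,3,-5],[0,0,-8],[0,0,-6],[0,0,-4],[0,0,0]], angular=[[0,-0.5,0],[0,0,0],[0,0,0],[0,0,0],[0,0,0]])

```text
time_s: 18.1
eef_pos: [0.6598, 0.1115, 0.005]
orientation: [1.0, 0.014, 0.0, -0.003]
ft_force: [-0.5, -0.3, -3.3]
opening: 0.0497
```

Emit:
step_arm(translation=[[-2,1,-2],[0,0,-2],[0,0,-2],[0,0,-1.5],[0,0,0]], angular=[[0,0,0],[0,0,0],[0,0,0],[0,0,0],[0,0,0]])

```text
time_s: 18.6
eef_pos: [0.6586, 0.1128, -0.0007]
orientation: [1.0, 0.014, 0.001, -0.003]
ft_force: [-0.1, 0.1, -3.3]
opening: 0.0497
```

Emit:
step_arm(translation=[[0,0,-2],[0,0,-1],[0,0,0],[0,0,0],[0,0,0]], angular=[[0,0,0],[0,0,0],[0,0,0],[0,0,0],[0,0,0]])

```text
time_s: 19.1
eef_pos: [0.6591, 0.1129, -0.0008]
orientation: [1.0, 0.014, 0.002, -0.004]
ft_force: [-0.9, -1.0, -0.1]
opening: 0.0489
```

Contact. Releasing, rising, and heading to pack_short.

Emit:
step_arm(translation=[[0,0,0],[0,0,0],[0,0,0],[0,0,0],[0,0,0]], angular=[[0,0,0],[0,0,0],[0,0,0],[0,0,0],[0,0,0]], hand=-1)

```text
time_s: 19.6
eef_pos: [0.6605, 0.1129, -0.0003]
orientation: [1.0, 0.014, 0.003, -0.004]
ft_force: [0.8, 0.7, -0.3]
opening: 0.0853
```

Emit:
step_arm(translation=[[0,0,20],[0,0,40],[0,0,45],[-10,-10,30],[-30,-20,0]], angular=[[0,0,0],[0,0,0],[0,0,0],[0,0,0],[0,0,0]])

```text
time_s: 20.1
eef_pos: [0.6208, 0.085, 0.1375]
orientation: [1.0, 0.016, 0.003, -0.003]
ft_force: [1.0, -0.5, -0.1]
opening: 0.0854
```

```bash
python3 - <<'E'
from meas import *
meas("long",(.658,.113)); meas("short",(.462,.003),"top")
E
```

```text
long wrist 4174 ((659.684326171875, 113.0345458984375), (50.24673080444336, 69.11985778808594), 1.598050594329834) [0.6589 0.1153 0.0735]
short top 607 ((461.336181640625, 3.4757156372070312), (51.99472427368164, 48.19749069213867), 88.73575592041016) [0.4618 0.0026 0.0731]
```

Emit:
step_arm(translation=[[-45,-25,0],[-45,-25,0],[-40,-20,0],[0,0,0],[0,0,0]], angular=[[0,0,-1],[0,0,-1],[0,0,-1],[0,0,0],[0,0,0]])

```text
time_s: 20.7
eef_pos: [0.4835, 0.0124, 0.1333]
orientation: [1.0, -0.014, -0.002, -0.004]
ft_force: [1.3, 0.0, 0.5]
opening: 0.0854
```

```bash
python3 - <<'E'
from meas import *
meas("short",(.462,.003))
E
```

```text
short wrist 2948 ((461.83660888671875, 4.147651672363281), (54.24979019165039, 50.03647994995117), 87.97972106933594) [0.462  0.0065 0.0732]
```

pack_long is placed within 2 mm. pack_short is at (461.8,3.8).

Emit:
step_arm(translation=[[-21,-8,0],[0,0,0],[0,0,-35],[0,0,-30],[0,0,0]], angular=[[0,0,0],[0,0,0],[0,0,0],[0,0,0],[0,0,0]])

```text
time_s: 21.25
eef_pos: [0.47, 0.0068, 0.0675]
orientation: [1.0, -0.012, 0.001, -0.003]
ft_force: [-0.5, -0.0, 0.6]
opening: 0.0853
```

Emit:
step_arm(translation=[[-9,-3,-10],[0,0,-20],[0,0,-20],[0,0,0],[0,0,0]], angular=[[0,0,0],[0,0,0],[0,0,0],[0,0,0],[0,0,0]])

```text
time_s: 21.75
eef_pos: [0.4687, 0.0054, 0.0199]
orientation: [1.0, -0.011, 0.004, -0.003]
ft_force: [0.7, 0.1, 0.7]
opening: 0.0856
```

Emit:
step_arm(translation=[[-8,-2,-7],[0,0,-8],[0,0,-5],[0,0,0],[0,0,0]], angular=[[0,0.5,0],[0,0,0],[0,0,0],[0,0,0],[0,0,0]])

```text
time_s: 22.25
eef_pos: [0.4628, 0.004, 0.0011]
orientation: [1.0, -0.01, 0.001, -0.003]
ft_force: [0.2, -0.3, 0.1]
opening: 0.0858
```

Emit:
step_arm(translation=[[0,0,0],[0,0,0],[0,0,0],[0,0,0],[0,0,0]], angular=[[0,0,0],[0,0,0],[0,0,0],[0,0,0],[0,0,0]], hand=1)

```text
time_s: 22.75
eef_pos: [0.4627, 0.004, 0.0015]
orientation: [1.0, -0.01, 0.001, -0.003]
ft_force: [-0.0, -0.4, -1.5]
opening: 0.0493
```

Gripped. The target is (661,18), a shift of +198 and +14.

Emit:
step_arm(translation=[[0,0,25],[0,0,40],[10,0,15],[35,2,0],[45,3,0]], angular=[[0,0,0],[0,0,0],[0,0,0],[0,0,0.5],[0,0,1]])

```text
time_s: 23.25
eef_pos: [0.5464, 0.009, 0.0835]
orientation: [1.0, 0.003, -0.004, -0.004]
ft_force: [0.5, -0.2, -2.1]
opening: 0.0497
```

Emit:
step_arm(translation=[[45,4,0],[35,4,0],[15,2,0],[0,0,0],[0,0,0]], angular=[[0,0,1],[0,0,0.5],[0,0,0],[0,0,0],[0,0,0]])

```text
time_s: 23.75
eef_pos: [0.648, 0.0208, 0.081]
orientation: [1.0, 0.018, -0.004, -0.004]
ft_force: [-0.8, -0.4, -3.6]
opening: 0.0493
```

Emit:
step_arm(translation=[[12,-3,0],[0,0,0],[0,0,-30],[0,0,-25],[0,0,0]], angular=[[0,0,0],[0,0,0],[0,0,0],[0,0,0],[0,0,0]])

```text
time_s: 24.25
eef_pos: [0.6538, 0.0177, 0.025]
orientation: [1.0, 0.017, -0.006, -0.004]
ft_force: [-0.4, 0.4, -2.6]
opening: 0.0493
```

Emit:
step_arm(translation=[[6,0,-5],[0,0,-6],[0,0,-6],[0,0,-4],[0,0,0]], angular=[[0,-0.5,0],[0,0,0],[0,0,0],[0,0,0],[0,0,0]])

```text
time_s: 24.75
eef_pos: [0.6603, 0.0178, 0.0061]
orientation: [1.0, 0.017, 0.0, -0.005]
ft_force: [-0.9, 1.2, -3.0]
opening: 0.0493
```

Emit:
step_arm(translation=[[0,0,-1],[0,0,-1],[0,0,0],[0,0,0],[0,0,0]], angular=[[0,0,0],[0,0,0],[0,0,0],[0,0,0],[0,0,0]])

```text
time_s: 25.25
eef_pos: [0.661, 0.0177, 0.0049]
orientation: [1.0, 0.017, 0.001, -0.005]
ft_force: [-0.2, 0.4, -3.4]
opening: 0.049
```

Emit:
step_arm(translation=[[0,0,-2],[0,0,-2],[0,0,-2],[0,0,-1],[0,0,0]], angular=[[0,0,0],[0,0,0],[0,0,0],[0,0,0],[0,0,0]])

```text
time_s: 25.75
eef_pos: [0.6614, 0.0177, 0.002]
orientation: [1.0, 0.017, 0.002, -0.006]
ft_force: [-0.2, 0.6, -2.9]
opening: 0.0497
```

Emit:
step_arm(translation=[[0,0,-2],[0,0,-1],[0,0,0],[0,0,0],[0,0,0]], angular=[[0.5,0,0],[0,0,0],[0,0,0],[0,0,0],[0,0,0]])

```text
time_s: 26.25
eef_pos: [0.6619, 0.0184, 0.002]
orientation: [1.0, 0.017, 0.002, -0.012]
ft_force: [-1.9, -0.2, 2.8]
opening: 0.0493
```

In contact, releasing. The next target is pack_stem.

Emit:
step_arm(translation=[[0,0,0],[0,0,0],[0,0,0],[0,0,0],[0,0,0]], angular=[[-0.5,0,0],[0,0,0],[0,0,0],[0,0,0],[0,0,0]], hand=-1)

```text
time_s: 26.75
eef_pos: [0.6628, 0.0185, 0.0018]
orientation: [1.0, 0.017, 0.003, -0.007]
ft_force: [0.8, -1.0, 0.3]
opening: 0.0853
```

Emit:
step_arm(translation=[[0,0,20],[0,0,40],[0,0,45],[-10,10,30],[-30,15,0]], angular=[[0,0,0],[0,0,0],[0,0,0],[-0.8,0,0],[0,0,0]])

```text
time_s: 27.25
eef_pos: [0.6229, 0.0402, 0.14]
orientation: [1.0, 0.015, 0.002, 0.002]
ft_force: [0.2, 0.2, -1.3]
opening: 0.0856
```

```bash
python3 - <<'E'
from meas import *
meas("short",(.661,.018))
E
```

```text
short wrist 2707 ((662.313232421875, 17.433916091918945), (50.21116256713867, 54.43833923339844), 1.3533344268798828) [0.6616 0.0202 0.0732]
```

Emit:
step_arm(translation=[[-45,20,0],[-45,20,0],[-40,15,0],[-10,0,0],[0,0,0]], angular=[[0,0,-1],[0,0,-1],[0,0,-1],[0,0,0],[0,0,0]])

```text
time_s: 27.8
eef_pos: [0.472, 0.0986, 0.1369]
orientation: [1.0, -0.01, -0.002, -0.0]
ft_force: [1.0, 0.4, 0.8]
opening: 0.0856
```

```bash
python3 - <<'E'
from meas import *
meas("stem",(.4577,.0959)); meas("stem",(.4577,.0959),"top")
T["stem"]=.066
meas("stem",(.4577,.0959));
E
```

```text
stem wrist 1249 ((458.6162414550781, 97.85678100585938), (45.60767364501953, 49.24949264526367), 86.42891693115234) [0.4617 0.1109 0.073 ]
stem top 193 ((458.1488952636719, 88.60885620117188), (30.045429229736328, 50.857200622558594), 86.07813262939453) [0.4533 0.0809 0.0729]
stem wrist 1035 ((458.4204406738281, 97.58174133300781), (26.352508544921875, 33.433082580566406), 85.63168334960938) [0.4585 0.0993 0.095 ]
```

Emit:
step_arm(translation=[[-14,-1,0],[0,0,0],[0,0,-35],[0,0,-30],[0,0,0]], angular=[[0,0,-2],[0,0,0],[0,0,0],[0,0,0],[0,0,0]])

```text
time_s: 28.45
eef_pos: [0.4706, 0.0943, 0.0718]
orientation: [1.0, -0.03, 0.004, 0.001]
ft_force: [0.0, -0.2, -0.2]
opening: 0.0857
```

Emit:
step_arm(translation=[[-12,3,-10],[0,0,-20],[0,0,-20],[0,0,0],[0,0,0]], angular=[[0,0.5,0],[0,0,0],[0,0,0],[0,0,0],[0,0,0]])

```text
time_s: 28.95
eef_pos: [0.4617, 0.0973, 0.023]
orientation: [1.0, -0.031, 0.001, 0.001]
ft_force: [0.9, 0.2, 0.7]
opening: 0.0855
```

Emit:
step_arm(translation=[[-4,0,-8],[0,0,-9],[0,0,-6],[0,0,0],[0,0,0]], angular=[[0,0,0],[0,0,0],[0,0,0],[0,0,0],[0,0,0]])

```text
time_s: 29.45
eef_pos: [0.459, 0.0983, 0.0008]
orientation: [1.0, -0.03, 0.002, -0.0]
ft_force: [-0.5, 0.2, 0.6]
opening: 0.0854
```

Emit:
step_arm(translation=[[0,0,0],[0,0,0],[0,0,0],[0,0,0],[0,0,0]], angular=[[0,0,0],[0,0,0],[0,0,0],[0,0,0],[0,0,0]], hand=1)

```text
time_s: 29.95
eef_pos: [0.4591, 0.0983, 0.0012]
orientation: [1.0, -0.031, 0.002, -0.0]
ft_force: [0.0, 0.6, -2.7]
opening: 0.0493
```

Emit:
step_arm(translation=[[0,0,25],[0,0,40],[0,0,20],[35,-25,0],[42,-40,0]], angular=[[0,0,0],[0,0,0],[0,0,0],[0,0,1],[0,0,1]])

```text
time_s: 30.45
eef_pos: [0.5288, 0.0418, 0.0878]
orientation: [1.0, -0.005, -0.002, -0.001]
ft_force: [0.8, 0.8, -2.2]
opening: 0.0497
```

Emit:
step_arm(translation=[[45,-40,0],[35,-35,0],[20,-25,0],[0,0,0],[0,0,0]], angular=[[0,0,1],[0,0,1],[0,0,1],[0,0,0],[0,0,0]])

```text
time_s: 30.95
eef_pos: [0.628, -0.0624, 0.0866]
orientation: [1.0, 0.021, -0.001, 0.0]
ft_force: [-0.3, 0.7, -3.3]
opening: 0.0493
```

Emit:
step_arm(translation=[[35,-14,0],[0,0,0],[0,0,-30],[0,0,-30],[0,0,0]], angular=[[0,0,0],[0,0,0],[0,0,0],[0,0,0],[0,0,0]])

```text
time_s: 31.45
eef_pos: [0.6601, -0.0706, 0.0239]
orientation: [1.0, 0.023, -0.003, -0.001]
ft_force: [-0.8, 0.5, -3.0]
opening: 0.049
```

Emit:
step_arm(translation=[[3,-5,-6],[0,0,-7],[0,0,-5],[0,0,-3],[0,0,-1]], angular=[[0,0,0],[0,0,0],[0,0,0],[0,0,0],[0,0,0]])

```text
time_s: 31.95
eef_pos: [0.6645, -0.074, 0.0043]
orientation: [1.0, 0.024, -0.002, -0.001]
ft_force: [0.8, 0.5, -2.6]
opening: 0.0495
```

Emit:
step_arm(translation=[[0,0,-1],[0,0,0],[0,0,0],[0,0,0],[0,0,0]], angular=[[0,0,0],[0,0,0],[0,0,0],[0,0,0],[0,0,0]])

```text
time_s: 32.45
eef_pos: [0.6652, -0.0742, 0.0044]
orientation: [1.0, 0.024, -0.001, -0.001]
ft_force: [0.4, -0.4, -1.9]
opening: 0.0493
```

Emit:
step_arm(translation=[[-2,-2,-2],[0,0,-2],[0,0,-2],[0,0,-1.5],[0,0,0]], angular=[[0,0,0],[0,0,0],[0,0,0],[0,0,0],[0,0,0]])

```text
time_s: 32.95
eef_pos: [0.6632, -0.0766, 0.0019]
orientation: [1.0, 0.023, 0.0, -0.003]
ft_force: [0.3, -0.4, -2.8]
opening: 0.0494
```

Emit:
step_arm(translation=[[0,0,-2],[0,0,-1],[0,0,-0.5],[0,0,0],[0,0,0]], angular=[[0,0,0],[0,0,0],[0,0,0],[0,0,0],[0,0,0]])

```text
time_s: 33.45
eef_pos: [0.6635, -0.0767, 0.0014]
orientation: [1.0, 0.023, 0.001, -0.004]
ft_force: [-1.1, 0.8, 3.0]
opening: 0.0493
```

In contact. Releasing and clearing away for a final check.

Emit:
step_arm(translation=[[0,0,0],[0,0,0],[0,0,0],[0,0,0],[0,0,0]], angular=[[0,0,0],[0,0,0],[0,0,0],[0,0,0],[0,0,0]], hand=-1)

```text
time_s: 33.95
eef_pos: [0.6639, -0.0772, 0.0008]
orientation: [1.0, 0.023, 0.001, -0.003]
ft_force: [0.4, -0.1, 0.4]
opening: 0.0855
```

Emit:
step_arm(translation=[[0,0,20],[0,0,40],[0,0,45],[-10,-10,40],[-30,-40,10]], angular=[[0,0,0],[0,0,0],[0,0,0],[0,0,0],[0,0,0]])

```text
time_s: 34.45
eef_pos: [0.624, -0.1203, 0.1567]
orientation: [1.0, 0.028, -0.001, -0.004]
ft_force: [1.4, -1.3, -0.6]
opening: 0.0854
```

Emit:
step_arm(translation=[[-40,-40,0],[-40,-45,0],[-40,-45,0],[0,0,0],[0,0,0]], angular=[[0,0,0],[0,0,0],[0,0,0],[0,0,0],[0,0,0]])

```text
time_s: 34.95
eef_pos: [0.512, -0.2441, 0.1611]
orientation: [1.0, 0.024, 0.003, -0.002]
ft_force: [0.7, 0.8, 0.3]
opening: 0.0851
```

```bash
python3 - <<'E'
from meas import *
for n,p in(("big",(.655,.2075)),("long",(.658,.1127)),("short",(.661,.018)),("stem",(.6635,-.077))):
    im=meas(n,p,"top")
    meas(n,p)
T["stem"]=.066; meas("stem",(.6635,-.077),"top")
s,_,_=snap("scene"); cv2.imwrite("pics/f.png",np.vstack([cv2.resize(im[70:250,130:450],(600,338)),cv2.resize(s[140:320,180:580],(600,262))]))
print(robot.read_state()["eef_pos"])
E
```

```text
big top 709 ((653.2754516601562, 207.66737365722656), (51.124114990234375, 62.198707580566406), 1.9823834896087646) [0.6515 0.2073 0.0911]
big wrist few 0
long top 718 ((659.2119750976562, 111.10189819335938), (68.21513366699219, 50.673892974853516), 89.43231201171875) [0.6588 0.1108 0.0739]
long wrist few 0
short top 565 ((662.5634155273438, 16.748287200927734), (50.37907409667969, 53.74704360961914), 2.026994228363037) [0.6617 0.016  0.0732]
short wrist few 0
stem top 262 ((664.4556274414062, -78.14512634277344), (49.93901443481445, 46.01777648925781), 2.700784921646118) [ 0.6536 -0.0735  0.073 ]
stem wrist 1452 ((663.5536499023438, -83.68470764160156), (51.36850357055664, 35.87666320800781), 0.6773692965507507) [ 0.649  -0.092   0.0732]
stem top 194 ((664.2027587890625, -78.10578918457031), (34.414710998535156, 25.92153549194336), 3.3941938877105713) [ 0.6634 -0.0774  0.0948]
[ 0.51272562 -0.24305037  0.16060625]
```

View pics/f.png

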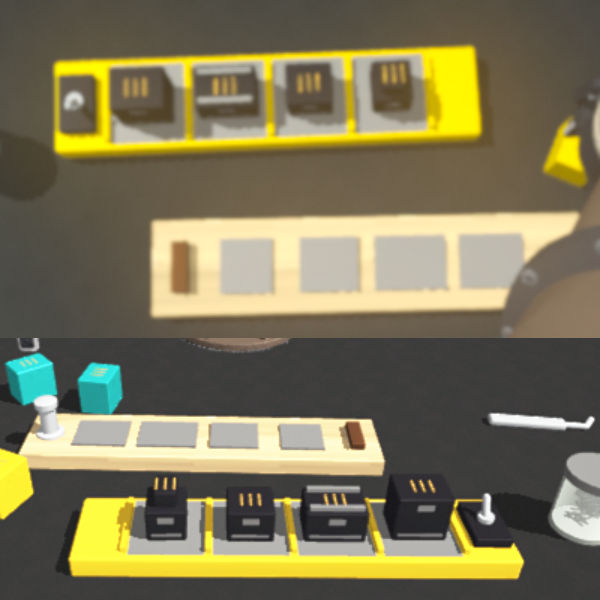

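```bash
python3 -c "
from rig import robot
print(robot.close_job())"
```

```text
the job is handed in; nothing more can be done
None
```

All four batteries are in the charger in queue order, counting from the switch: pack_big, pack_long, pack_short, pack_stem. I handed the job in at about 35 s of the 90 s allowed. No verdict is reported.

**Last checks (top camera):** all four packs are upright and released, with their tops at the heights expected for resting on the deck.

| Pack | Offset from bay centre |
|---|---|
| pack_big | about 2 mm |
| pack_long | about 2 mm |
| pack_short | about 2 mm |
| pack_stem | about 1–2 mm |

They are square to the charger within about 2.5°, and the limit is about 15°.

**What went wrong or disagreed:**
- **Failed grasp:** the first try at pack_long closed on nothing. The wrist depth image put the open fingertips about 52 mm above the reported tool point, where about 13 mm was expected. I gripped about 40 mm lower for the last three packs and it worked.
- **pack_big grip:** it was moved before I found this, so it was held only near its top edge. It was still set down under control and touched down under load.
- **Last wrist-camera check:** from the final pose only pack_stem was in view, and only in part. It read about 6 mm off in y there, so I relied on the full top view. The other three were not visible, but earlier close-up wrist checks of each agreed within about 2 mm.

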